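# Index the marking arm over to the stem glass

## Robot

A 6-joint arm with a two-finger parallel gripper is mounted at the origin on the work surface. World frame = base frame: x ahead of the robot, y to its left, z up, the work surface at z = 0. Lengths are in m, angles in degrees, forces in N, time in s.
With the tool pointing down it reaches from about 0.375 to 0.9 m from the base axis. Payload 3.1 kg.
Tool frame: the origin (TCP) lies at the very end of the fingers, on their centre line; the grasp point (between the pads) lies 19 mm behind it (bot.tcp_to_grasp is the distance from the TCP to the grasp point, in m); z points along the fingers, y is the direction in which the jaws open and shut (so a half turn about z gives the same grasp; the last joint's range is limited). The gripper opens to 87 mm and grips with 3 to 60 N. Pads are 19 mm wide; open, the fingers measure 117 mm over their backs; the gripper's body (75 mm by 190 mm) begins 51 mm behind the grasp point.
Start: joints at [-10.227, 30.224, 82.088, -0, 67.689, -10.227], TCP at [0.625, 0, 0.223] pointing down, gripper open.
Joint ranges: [-176.69, 176.69], [-43.24, 126.21], [12.49, 139.97], [-82, 262], [0, 151.66], [-163.58, 163.58]. Speed limits (degrees/s): [159.86, 159.86, 180, 180, 180, 180].

## Interface

Orientations are given as a 3x3 rotation matrix whose columns are the frame's x, y, z axes.
In Python, from rig import telemetry, eyes, order, bot gives the robot as it stands. The module is installed in compiled form; this text tells all that it offers.
- The arm moves only by the tool servo_tool, never from a script. Its argument "targets" is a list of rows, each a list of 2 entries, a list of its own where there are three numbers: the shift along the tool's x, y, z in m, then the turn, a rotation vector about the tool's x, y, z in rad. In form: [[[tx, ty, tz], [wx, wy, wz]], ...]. A call has 1 to 12 rows; each row is the pose to reach, as a shift and turn from the pose commanded when the call began, along the tool's axes at that moment; what a row does not reach only later rows make up. A row lasts 1/8 s, in which the tool goes at most 62.5 mm and 10.7 degrees, less where a joint would pass 70% of its speed; a pose out of reach is approached as far as the arm can. A call with a gripper value outside its range is refused whole. "gripper" is the finger opening in m, from 0 to 0.087, set as the call begins (left out, the last holds). The fingers move at their own pace and stop on an object; the grip force is fixed at half the most. Time passes only in rows, so rows that repeat a pose let the fingers close. It gives the time, the measured TCP pose, the force and the opening at its end, in the units of the state.
- telemetry.read_state(): the state, without advancing time (a new reading comes with each control period).
- eyes.capture(name): name is "scene" or "side" or "wrist"; returns a dict with "pixels" (384x512x3 uint8, blue, green, red), "intrinsics" (3x3 intrinsics, pixels), "extrinsics" (4x4, takes a point from camera to world coordinates); the wrist camera has in their place "T_tool_cam" (4x4, takes a point from camera to tool coordinates, whose origin is the TCP and whose axes are the flange's). Camera axes: x right, y down, z forward; pixel columns grow to the right and rows downward; lengths in m; the calibration is good to about 2 mm. A picture is of the moment at which its call begins: read the wrist's pose just before it. There is no depth.
- order.hand_in(): hands the job in, once; it reports no verdict.
The state is a dict: "time_s": time; "joint_positions": joint angles; "qvel": joint speeds; "tau": joint torques, N m; "position": TCP position; "tcp_rot": TCP orientation; "force": force on the tool from outside, world axes, zero at the start; "moment": the same for the moment, N m; "opening": opening from 0.0 (shut) to 1.0 (fully open).
Only numpy, scipy, OpenCV 4.12 (cv2) and the standard library are available. Lean on these libraries where they do the work, as an engineer would, in place of code of your own. Each camera call takes 0.05 s, during which the arm holds its last target. There are 200 camera calls.

## Task

Hook a fingertip under the brass pull ring of the red marking arm, lift its spring pin, and swing the arm one hole, to the side where the green stem glass stands, so that its brass point comes over that glass. Then let the pin drop fully home in that hole and leave the ring. Do not pinch the ring, and leave the glassware and the tools where they are.

Things in the scene. Friction and masses are not known exactly. Their poses are not given: they have to be found in the camera images.
- index_jig: Fixed marking jig on a plywood board 365 x 240 mm. Origin at table height on the vertical pivot axis of the swing arm (green post, 56 mm thick); x points from it along the middle hole, y to the left, z up. A steel sector plate, top 112 mm above the table, has 5 holes 13 mm wide, 150 mm from the pivot, 0.28 rad (42 mm) apart, the third on the x axis. Cork pads lie 240 mm out at the middle 3 holes.
- swing (a joint): Angle of the red swing arm about the pivot, rad, counter-clockwise from above positive (towards +y of the jig). 0: middle hole (start, within 0.01); holes at -0.56, -0.28, 0, 0.28, 0.56; stops at +-0.63. The arm is a bar 24 mm wide, top 126 mm above the table (hub 142 mm); it turns stiffly (0.12 N m, about 1 N at the ring) and stays where it is left.
- point_tip (a point): Lower end of the brass point at the arm's far end, 240 mm from the pivot, 111 mm above the table; above it a 26 mm aluminium block, top 156 mm above the table.
- pin (a joint): Height of the spring index pin, m: 0 fully down in a hole (arm locked), about 0.012 when its round tip rides on the plate, above that the arm swings freely; top stop 0.024. A spring pushes it down, 4 N at 0 to 8 N at the top. 10 mm thick, 150 mm from the pivot. Let go within 3 mm of a hole it snaps in and centres the arm; further off it rests on the plate and drops in when nudged over the hole.
- ring_center (a point): Centre of the brass pull ring, 207 mm above the table with the pin down, straight above the pin and moving with it and the arm. The ring stands upright, rigid on the pin, its hole's axis along the arm: hole 58 mm diameter, outside 80 mm (83 mm over two side bosses), 13 mm thick along the arm. A finger slanting down through it, along the arm, has 50 mm free below this point (then the pin's bushing).
- ring_top (a point): Highest point of the ring's hole, 29 mm above its centre: the underside of the rim, where a fingertip hooks and lifts.
- ring_near: Face of the ring on the pivot's side (its origin lies on the pin axis 114 mm above the table). For the rule against pinching only.
- ring_far: Face of the ring on the far side. For the rule against pinching only.
- ring_left: Boss on the ring's outer edge, jig +y side. For the rule against pinching only.
- ring_right: Boss on the ring's outer edge, jig -y side. For the rule against pinching only.
- goblet_mid (a point): Middle (40 mm up) of the green stem glass, 79 mm tall, 54 mm diameter, loose; it stands on the cork pad on one side of the middle one: its y in the jig's frame, about +66 or -66 mm, tells to which side the arm goes. The arm's point passes 14 mm above it.
- tumbler_mid (a point): Middle (35 mm up) of the amber tumbler, 70 mm tall, 54 mm diameter, loose, on the pad on the other side.
- jacks: Steel jacks (glassmaker's shears-like tongs), 240 x 55 x 12 mm, lying on the table. Origin under the middle.
- paddle: Wooden paddle, 275 x 70 x 14 mm, lying on the table. Origin underneath where blade and handle meet.
- wax: Block of beeswax, 70 x 55 x 35 mm. Origin under the middle.
- tin: Open steel tin, 70 mm diameter, 80 mm tall. Origin under the middle.
- flute: Tall clear glass flute, 64 mm foot, 190 mm tall. Origin under the foot.

How it is judged (in metres and radians):
On the way, in this order (a step that is already met when the one before it is completed fails the run):
1. the pin is lifted clear of the middle hole by its ring (value of joint pin above 0.0115 m and value of joint swing between -0.06 and 0.06 rad and contact force between the fingers and pin above 0.5 N), for 0.05 s.
2. the pin is down in the next hole, on the stem glass's side (((y of goblet_mid in the frame of index_jig above 0 m and value of joint swing between 0.255 and 0.305 rad) or (y of goblet_mid in the frame of index_jig below 0 m and value of joint swing between -0.305 and -0.255 rad)) and value of joint pin below 0.003 m), for 0.2 s.
At the end, for the whole second after the job is handed in: The arm stands in the hole next to the middle one on the green stem glass's side (within 0.025 rad), at rest, the pin within 3 mm of fully down; both glasses upright and within 10 mm of where they stood (all of step 2 and velocity of joint swing between -0.03 and 0.03 rad/s and distance of each of goblet_mid, tumbler_mid from where it was at the start of the episode below 0.01 m and angle between each of goblet_mid, tumbler_mid's own z axis and vertical below 0.15 rad); the robot touches nothing.
It fails at once if the ring is pinched (squeezed between the fingers on both its faces, or on both its outer sides) ((contact force between the fingers and ring_near above 2 N and contact force between the fingers and ring_far above 2 N) or (contact force between the fingers and ring_left above 2 N and contact force between the fingers and ring_right above 2 N)).
It fails at once if the stem glass or the tumbler is shifted more than 15 mm or lifted (distance of any of goblet_mid, tumbler_mid from where it was at the start of the episode above 0.015 m).
It fails at once if a tool or another object on the table is moved more than 20 mm (distance of any of jacks, paddle, wax, tin, flute from where it was at the start of the episode above 0.02 m).
It also fails if it takes over 42 s, if anything falls off the work surface, if the arm or the gripper's body presses on something with over 40 N, if the wrist force passes 120 N, or if a joint passes its speed limit or range.

## Working session

There is one attempt and no reset: what is moved stays moved. The work goes in short steps, Python scripts to look and compute and a tool call to move; the robot and the scene stay as the last step left them, time stands still between calls to the robot, and variables do not carry over. Pictures are saved under pics/ and viewed, about 8 in all and at most 12, crops included, and the job is handed in when it is done.

Besides the shell and the picture viewer there is one more tool, called as name(argument=value, ...) on one line, values as JSON. servo_tool: Moves the arm, as the interface text tells. Its arguments: {"type":"object","properties":{"targets":{"type":"array","items":{"type":"array"}},"gripper":{"type":"number"}},"required":["targets"]}

```bash
mkdir -p pics; cat > h.py <<'E'
import numpy as np,cv2,json
from rig import telemetry,eyes,order,bot
def snap(n,f):
    s=telemetry.read_state(); c=eyes.capture(n); cv2.imwrite('pics/'+f+'.png',c['pixels'])
    K=np.array(c['intrinsics'])
    if 'extrinsics' in c: T=np.array(c['extrinsics'])
    else:
        B=np.eye(4);B[:3,:3]=s['tcp_rot'];B[:3,3]=s['position'];T=B@np.array(c['T_tool_cam'])
    np.savez('pics/'+f+'.npz',K=K,T=T); return K,T
def ray(f,u,v):
    d=np.load('pics/'+f+'.npz');r=d['T'][:3,:3]@np.linalg.inv(d['K'])@[u,v,1];return d['T'][:3,3],r/np.linalg.norm(r)
def onz(f,u,v,z):
    o,r=ray(f,u,v);return o+r*(z-o[2])/r[2]
def tri(*a):
    A=0;b=0
    for f,u,v in a:
        o,r=ray(f,u,v);P=np.eye(3)-np.outer(r,r);A=A+P;b=b+P@o
    return np.linalg.solve(A,b)
def proj(f,p):
    d=np.load('pics/'+f+'.npz');q=d['K']@(d['T'][:3,:3].T@(np.array(p)-d['T'][:3,3]));return q[:2]/q[2]
E
python3 - <<'E'
from h import *
for n in('scene','side'):
    K,T=snap(n,n);print(n,K.round(1).tolist(),T.round(3).tolist())
a=[cv2.resize(cv2.imread(f'pics/{n}.png'),(800,600),interpolation=cv2.INTER_CUBIC) for n in('scene','side')]
for n,i in zip(('scene','side'),a): cv2.imwrite(f'pics/{n}_b.png',i)
s=telemetry.read_state();print(s['tcp_rot'],s['position'],s['force'])
E
```

```text
scene [[373.2, 0.0, 252.6], [0.0, 373.2, 192.7], [0.0, 0.0, 1.0]] [[0.627, 0.547, -0.555, 1.166], [0.779, -0.431, 0.456, -0.53], [0.01, -0.718, -0.696, 0.992], [0.0, 0.0, 0.0, 1.0]]
side [[432.8, 0.0, 253.6], [0.0, 432.8, 192.5], [0.0, 0.0, 1.0]] [[-0.909, -0.322, 0.265, 0.098], [-0.417, 0.682, -0.601, 0.981], [0.013, -0.657, -0.754, 1.342], [0.0, 0.0, 0.0, 1.0]]
[[ 3.17493796e-05  9.99998120e-01 -1.93896081e-03]
 [ 9.99999931e-01 -3.10325257e-05  3.69739352e-04]
 [ 3.69678486e-04 -1.93897242e-03 -9.99998052e-01]] [6.24344195e-01 1.44705768e-04 2.21656831e-01] [ 0.25705424 -0.09521295  0.34796684]
```

View pics/scene_b.png

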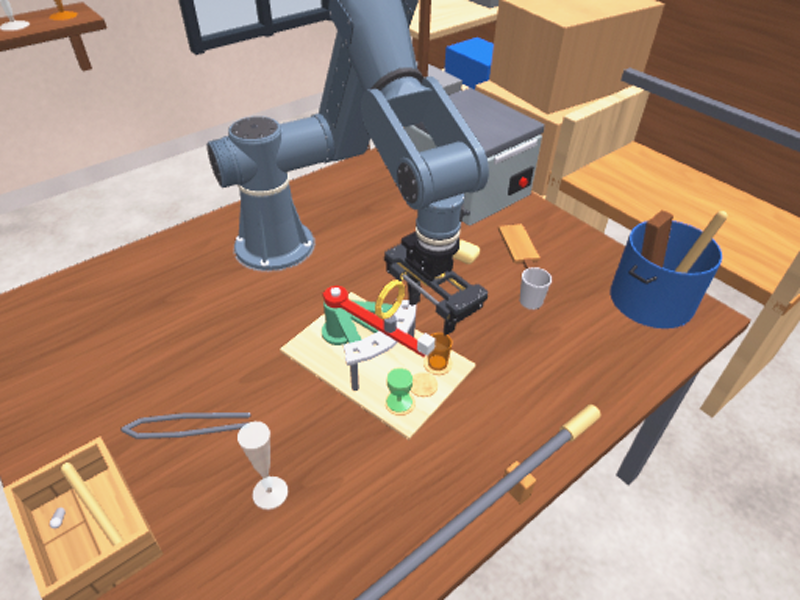

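View pics/side_b.png

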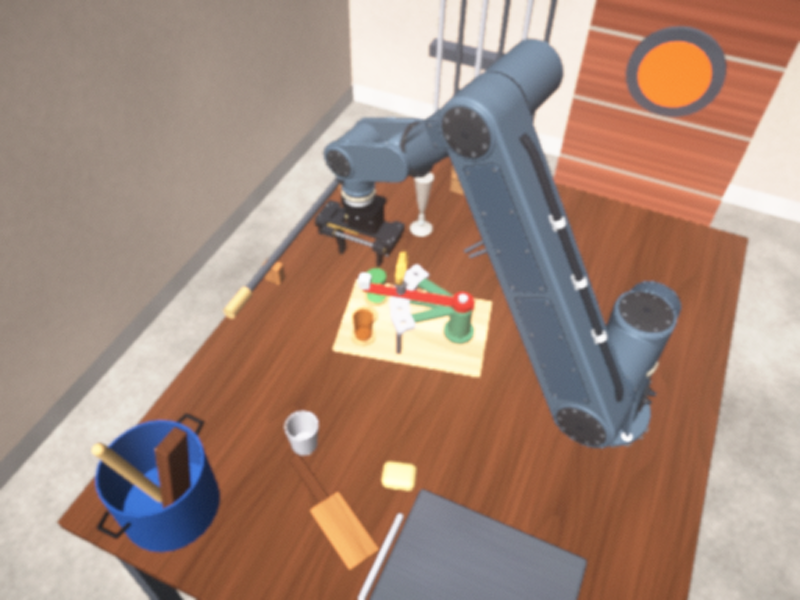

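```bash
python3 - <<'E'
from h import *
k=512/800
a=cv2.imread('pics/scene.png')[165:285,170:310];b=cv2.imread('pics/side.png')[150:245,205:325]
cv2.imwrite('pics/c1.png',cv2.resize(a,None,fx=5,fy=5,interpolation=cv2.INTER_CUBIC));cv2.imwrite('pics/c2.png',cv2.resize(b,None,fx=6,fy=6,interpolation=cv2.INTER_CUBIC))
print('hub',tri(('scene',335*k,293*k),('side',462*k,298*k)),'blk',tri(('scene',425*k,340*k),('side',364*k,280*k)),'ring',tri(('scene',392*k,298*k),('side',401*k,268*k)))
print('gob',tri(('scene',400*k,390*k),('side',376*k,285*k)),'tum',tri(('scene',438*k,352*k),('side',363*k,324*k)))
for n,u,v in(('flute',270,492),('tin',534,300),('jacks',190,425)):print(n,onz('scene',u*k,v*k,0))
E
```

```text
hub [ 0.38494009 -0.05493411  0.13573304] blk [0.61532197 0.00078015 0.14737327] ring [ 0.53012478 -0.01743661  0.20861728]
gob [ 0.6221977  -0.06999654  0.05494443] tum [0.59468933 0.05793791 0.05318942]
flute [ 0.62414321 -0.37316336  0.        ]
tin [5.84600253e-01 3.89737930e-01 1.11022302e-16]
jacks [ 0.39931036 -0.42488781  0.        ]
```

View pics/c1.png

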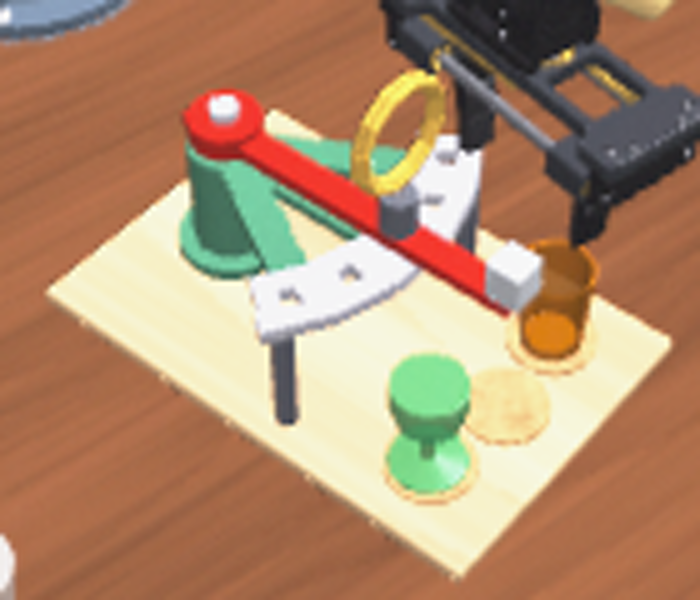

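View pics/c2.png

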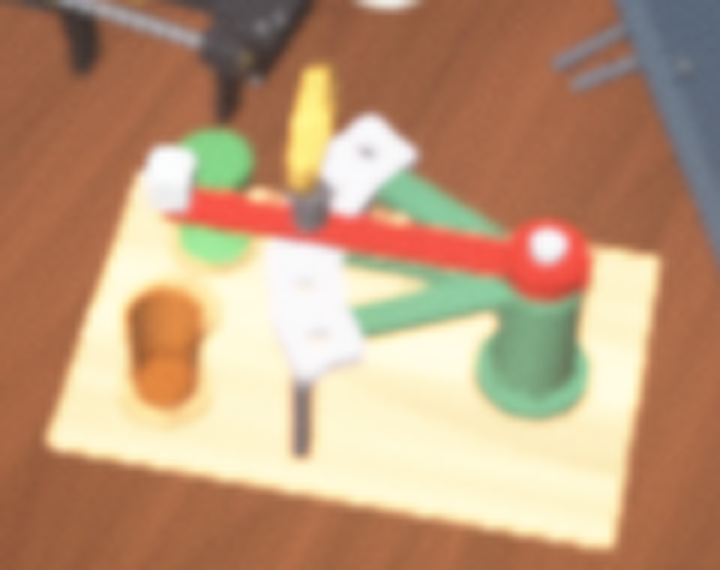

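```bash
cat >> h.py <<'E'
from scipy.spatial.transform import Rotation as Ro
def load():
    d=np.load('cmd.npz');return d['p'],d['R']
def save(p,R): np.savez('cmd.npz',p=p,R=R)
def rows(poses):
    "poses: list of (p,R) -> rounded rows relative to the commanded pose; saves last as commanded"
    p0,R0=load();out=[]
    for p,R in poses:
        out.append([[round(float(x),4) for x in R0.T@(p-p0)],[round(float(x),3) for x in Ro.from_matrix(R0.T@R).as_rotvec()]])
    print(len(out));print(json.dumps(out)); t,w=out[-1]
    save(p0+R0@t,R0@Ro.from_rotvec(w).as_matrix())
E
python3 - <<'E'
from h import *
from scipy.optimize import least_squares
save(np.array([.625,0,.223]),np.array([[0,1,0],[1,0,0],[0,0,-1.]]))
S=lambda u,v:(u/5+170,v/5+165); D=lambda u,v:(u/6+205,v/6+150)
# model point, scene px, side px ; hz = button height, b = board top
def obs(q):
    x,y,a,hz,b,dy=q
    P=[((0,0,hz),S(224,107),D(548,243)),((.15,0,.207),S(400,132),D(313,125)),((.24,0,.156),S(515,262),D(172,160)),
       ((.2307,.0663,b),S(551,345),None),((.2307,-.0663,b),S(430,478),None),((.24,0,b),S(508,408),None)]
    P+=[((.15*np.cos(k),.15*np.sin(k),.112),s,None) for k,s in((-.56,S(290,294)),(-.28,S(350,272)),(.56,S(450,157)),(.28,S(432,199)))]
    return P
def f(q):
    x,y,a,hz,b,dy=q;R=np.array([[np.cos(a),-np.sin(a)],[np.sin(a),np.cos(a)]]);e=[]
    for m,s,d in obs(q):
        w=np.r_[R@m[:2]+[x,y],m[2]]
        for n,o in(('scene',s),('side',d)):
            if o is not None:e+=list(proj(n,w)-o)
    return np.array(e+[(hz-.15)*100,(b-.015)*100])
r=least_squares(f,[.385,-.055,.24,.15,.015,0],loss='soft_l1');print(r.x.round(4));print(r.fun.round(1))
x,y,a=r.x[:3];np.save('jig.npy',[x,y,a]);print('ring',x+.15*np.cos(a),y+.15*np.sin(a),np.degrees(a))
print(np.array(eyes.capture('wrist')['T_tool_cam']).round(3))
E
```

```text
[ 0.3851 -0.0522  0.2136  0.1406  0.007   0.    ]
[ 0.  -0.3 -1.  -0.1 -0.2  0.2 -1.1  0.5 -0.2 -0.5 -1.3  0.2  0.  -0.1
 -0.  -1.9 -0.9  0.7 -0.2  0.2 -0.1  0.1 -0.6 -0.2 -0.1  0.1 -0.9 -0.8]
ring 0.5316684162426525 -0.02038473496084052 12.240523000546904
[[-0.001 -0.952 -0.305  0.084]
 [ 1.    -0.001  0.001  0.001]
 [-0.002 -0.305  0.952 -0.162]
 [ 0.     0.     0.     1.   ]]
```

```bash
cat >> h.py <<'E'
def frame(sw,tilt=45,jig=None):
    x,y,a=np.load('jig.npy') if jig is None else jig
    a=a+sw;A=np.array([np.cos(a),np.sin(a),0]);t=np.array([-A[1],A[0],0]);k=np.radians(tilt);Z=np.array([0,0,1.])
    z=-np.sin(k)*A-np.cos(k)*Z;n=-np.cos(k)*A+np.sin(k)*Z
    return np.array([x,y,0])+.15*A,A,np.column_stack([n,t,z])
def pose(s,z,sw=0,tilt=45,lat=0):
    "tip at radial s from pin, height z above table, lateral lat"
    o,A,R=frame(sw,tilt);return o+s*A+lat*R[:,1]+np.array([0,0,z]),R
def lerp(P0,P1,n):
    w=Ro.from_matrix(P0[1].T@P1[1]).as_rotvec()
    return [(P0[0]+(P1[0]-P0[0])*i/n,P0[1]@Ro.from_rotvec(w*i/n).as_matrix()) for i in range(1,n+1)]
E
python3 - <<'E'
from h import *
P0=load();rows(lerp(P0,pose(.12,.34),12))
E
```

```text
12
[[[0.0004, 0.002, -0.0098], [0.058, 0.047, -0.14]], [[0.0008, 0.004, -0.0195], [0.116, 0.094, -0.28]], [[0.0013, 0.006, -0.0293], [0.174, 0.14, -0.42]], [[0.0017, 0.008, -0.039], [0.232, 0.187, -0.56]], [[0.0021, 0.01, -0.0487], [0.29, 0.234, -0.7]], [[0.0025, 0.012, -0.0585], [0.348, 0.281, -0.841]], [[0.003, 0.014, -0.0683], [0.406, 0.328, -0.981]], [[0.0034, 0.016, -0.078], [0.464, 0.374, -1.121]], [[0.0038, 0.018, -0.0878], [0.522, 0.421, -1.261]], [[0.0042, 0.02, -0.0975], [0.58, 0.468, -1.401]], [[0.0046, 0.0219, -0.1073], [0.638, 0.515, -1.541]], [[0.0051, 0.0239, -0.117], [0.696, 0.561, -1.681]]]
```

servo_tool(targets=[[[0.0004,0.002,-0.0098],[0.058,0.047,-0.14]],[[0.0008,0.004,-0.0195],[0.116,0.094,-0.28]],[[0.0013,0.006,-0.0293],[0.174,0.14,-0.42]],[[0.0017,0.008,-0.039],[0.232,0.187,-0.56]],[[0.0021,0.01,-0.0487],[0.29,0.234,-0.7]],[[0.0025,0.012,-0.0585],[0.348,0.281,-0.841]],[[0.003,0.014,-0.0683],[0.406,0.328,-0.981]],[[0.0034,0.016,-0.078],[0.464,0.374,-1.121]],[[0.0038,0.018,-0.0878],[0.522,0.421,-1.261]],[[0.0042,0.02,-0.0975],[0.58,0.468,-1.401]],[[0.0046,0.0219,-0.1073],[0.638,0.515,-1.541]],[[0.0051,0.0239,-0.117],[0.696,0.561,-1.681]]], gripper=0)

```text
time_s: 1.65
position: [0.649, 0.0049, 0.3389]
tcp_rot: [[-0.689, -0.216, -0.692], [-0.154, 0.976, -0.151], [0.709, 0.002, -0.706]]
force: [-0.1, -0.6, -0.2]
opening: 0.005
```

```bash
python3 - <<'E'
from h import *
snap('wrist','w1');s=telemetry.read_state();p,R=load();print(s['position'],p,Ro.from_matrix(R.T@np.array(s['tcp_rot'])).magnitude(),s['joint_positions'],s['force'],s['opening'],s['time_s'])
im=cv2.imread('pics/w1.png');o,A,_=frame(0)
for n,q in(('ring',o+[0,0,.207]),('top',o+[0,0,.236]),('hub',o-.15*A+[0,0,.142]),('blk',o+.09*A+[0,0,.156])):print(n,proj('w1',q))
cv2.imwrite('pics/w1b.png',cv2.resize(im,(800,600),interpolation=cv2.INTER_CUBIC))
E
```

```text
[0.64931744 0.00683529 0.3389055 ] [0.6489 0.0051 0.34  ] 0.011095557172924536 [  -3.81577431   51.04912021   35.39556443  -16.79142166  136.29806874
 -114.33308091] [-1.32768463  1.51352096 -0.06258045] 0.00696532144210699 1.7
ring [256.07028222 177.8031653 ]
top [256.12470526 162.99955664]
hub [256.22984127 110.14381265]
blk [255.78678286 274.47711959]
```

View pics/w1b.png

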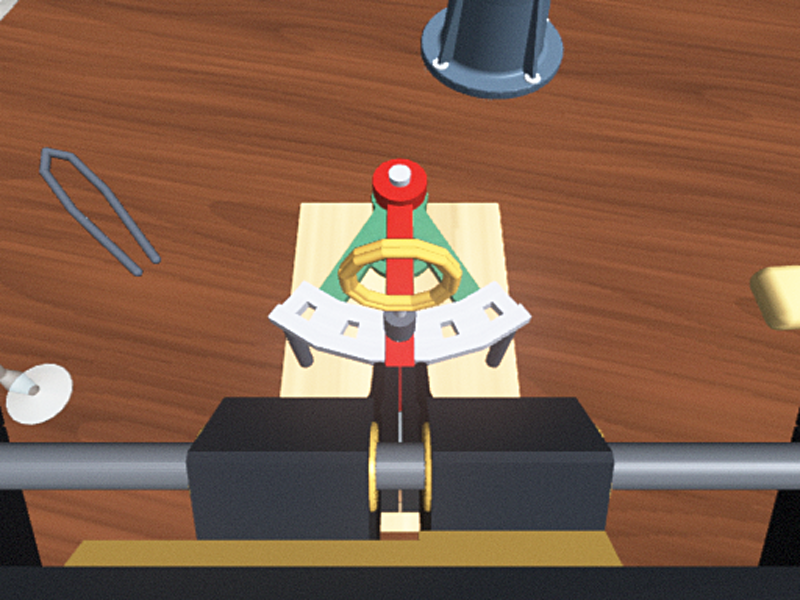

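```bash
python3 - <<'E'
from h import *
P0=load();a=pose(.05,.257);b=pose(-.015,.192);rows(lerp(P0,a,4)+lerp(a,b,7)+[b])
E
```

```text
12
[[[-0.0023, -0.0, 0.027], [0.0, 0.0, -0.0]], [[-0.0046, -0.0, 0.0541], [0.0, 0.0, -0.0]], [[-0.0069, -0.0, 0.0811], [0.0, 0.0, -0.0]], [[-0.0092, -0.0, 0.1082], [0.0, 0.0, -0.0]], [[-0.0092, -0.0, 0.1213], [0.0, 0.0, -0.0]], [[-0.0091, -0.0, 0.1344], [0.0, 0.0, -0.0]], [[-0.0091, -0.0, 0.1476], [0.0, 0.0, -0.0]], [[-0.0091, -0.0, 0.1607], [0.0, 0.0, -0.0]], [[-0.0091, -0.0, 0.1738], [0.0, 0.0, -0.0]], [[-0.0091, -0.0, 0.187], [0.0, 0.0, -0.0]], [[-0.0091, -0.0, 0.2001], [0.0, 0.0, -0.0]], [[-0.0091, -0.0, 0.2001], [0.0, 0.0, -0.0]]]
```

servo_tool(targets=[[[-0.0023,0,0.027],[0,0,0]],[[-0.0046,0,0.0541],[0,0,0]],[[-0.0069,0,0.0811],[0,0,0]],[[-0.0092,0,0.1082],[0,0,0]],[[-0.0092,0,0.1213],[0,0,0]],[[-0.0091,0,0.1344],[0,0,0]],[[-0.0091,0,0.1476],[0,0,0]],[[-0.0091,0,0.1607],[0,0,0]],[[-0.0091,0,0.1738],[0,0,0]],[[-0.0091,0,0.187],[0,0,0]],[[-0.0091,0,0.2001],[0,0,0]],[[-0.0091,0,0.2001],[0,0,0]]])

```text
time_s: 3.2
position: [0.5159, -0.0235, 0.191]
tcp_rot: [[-0.69, -0.212, -0.692], [-0.15, 0.977, -0.149], [0.708, 0.001, -0.706]]
force: [-0.2, -0.6, 0.5]
opening: 0.004
```

```bash
python3 - <<'E'
from h import *
snap('wrist','w2');s=telemetry.read_state();p,R=load();print(s['position'],p,Ro.from_matrix(R.T@np.array(s['tcp_rot'])).magnitude(),s['joint_positions'],s['force'],s['opening'],s['time_s'])
K,T=snap('side','s2')
a=cv2.resize(cv2.imread('pics/w2.png'),(400,300));b=cv2.imread('pics/s2.png')[150:245,205:325]
cv2.imwrite('pics/w2b.png',np.hstack([cv2.resize(cv2.imread('pics/w2.png')[60:360,106:406],(400,400)),cv2.resize(b,(400,317),interpolation=cv2.INTER_CUBIC)[[*range(317)]+[316]*83]]))
# lift rows: up 22 mm, then hold
z=np.array([0,0,1.]);rows(lerp((p,R),(p+.022*z,R),6)+[(p+.022*z,R)])
E
```

```text
[ 0.51666263 -0.02352662  0.19135152] [ 0.51698464 -0.02352192  0.19200694] 0.0007376220343186152 [  -7.02201596   45.68547542   70.96432276  -14.04818736  106.24233976
 -107.86063754] [1.09437733 0.36999517 1.23339643] 0.002968997139719061 3.25
7
[[[0.0026, -0.0, -0.0026], [0.0, 0.0, 0.0]], [[0.0052, -0.0, -0.0052], [0.0, 0.0, 0.0]], [[0.0078, -0.0, -0.0078], [0.0, 0.0, 0.0]], [[0.0104, -0.0, -0.0104], [0.0, 0.0, 0.0]], [[0.013, -0.0, -0.013], [0.0, 0.0, 0.0]], [[0.0155, -0.0, -0.0156], [0.0, 0.0, 0.0]], [[0.0155, -0.0, -0.0156], [0.0, 0.0, 0.0]]]
```

View pics/w2b.png

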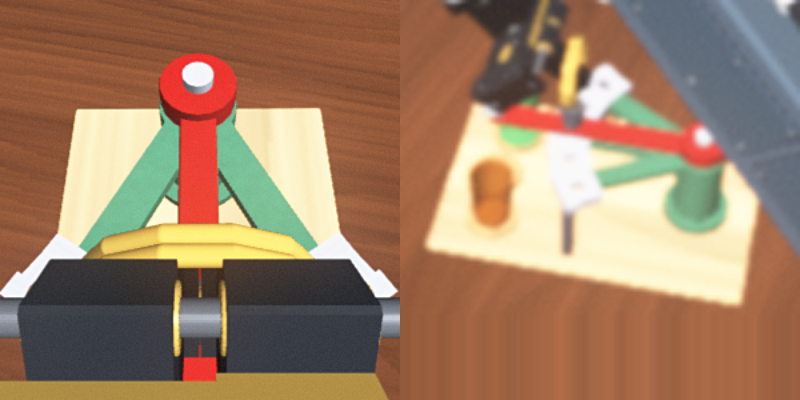

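servo_tool(targets=[[[0.0026,0,-0.0026],[0,0,0]],[[0.0052,0,-0.0052],[0,0,0]],[[0.0078,0,-0.0078],[0,0,0]],[[0.0104,0,-0.0104],[0,0,0]],[[0.013,0,-0.013],[0,0,0]],[[0.0155,0,-0.0156],[0,0,0]],[[0.0155,0,-0.0156],[0,0,0]]])

```text
time_s: 4.18
position: [0.5175, -0.0235, 0.2133]
tcp_rot: [[-0.692, -0.212, -0.69], [-0.15, 0.977, -0.15], [0.706, -0.0, -0.708]]
force: [2.5, -0.3, -5.7]
opening: 0.009
```

```bash
python3 - <<'E'
from h import *
snap('wrist','w3');s=telemetry.read_state();p,R=load();print(s['position'],p,s['force'],s['moment'],s['opening'],s['time_s'])
a=[cv2.imread(f'pics/{n}.png')[60:260,156:356] for n in('w2','w3')]
cv2.imwrite('pics/w3b.png',cv2.resize(np.hstack(a),(800,400),interpolation=cv2.INTER_CUBIC))
E
```

```text
[ 0.51744199 -0.02347308  0.21327647] [ 0.51704208 -0.02350408  0.213998  ] [ 3.38578669 -0.28481299 -5.40052587] [ 0.28440067 -1.28417563  0.03955197] 0.002769922775289786 4.225
```

View pics/w3b.png

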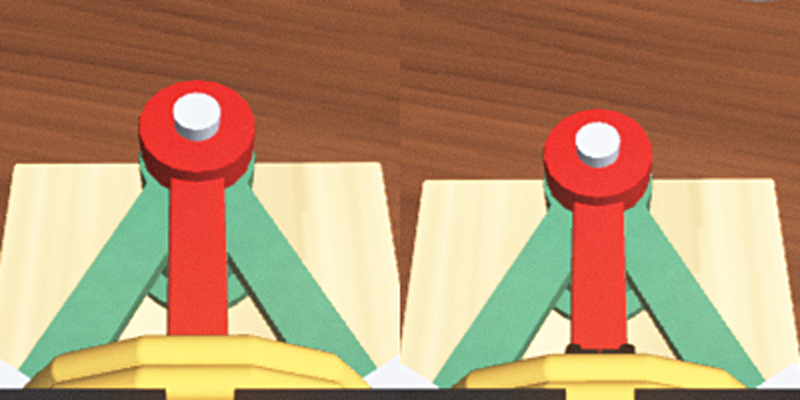

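```bash
python3 - <<'E'
from h import *
o,A,_=frame(0)
for f,v in(('w2',227.5),('w3',237.5)):
    c,r=ray(f,256,v);print(f,(c+r*(((o-.0065*A-c)@A)/(r@A)))[2])
E
```

```text
w2 0.24508034812324941
w3 0.2522729408707724
```

servo_tool(targets=[[[0.0021,0,-0.0021],[0,0,0]],[[0.0042,0,-0.0042],[0,0,0]],[[0.0064,0,-0.0064],[0,0,0]],[[0.0064,0,-0.0064],[0,0,0]],[[0.0064,0,-0.0064],[0,0,0]]])

```text
time_s: 4.85
position: [0.5172, -0.0235, 0.2225]
tcp_rot: [[-0.692, -0.212, -0.69], [-0.15, 0.977, -0.15], [0.706, -0.0, -0.708]]
force: [3.9, 0.3, -7.2]
opening: 0.005
```

```bash
python3 - <<'E'
from h import *
p,R=load();p=p+R@[.0064,0,-.0064];save(p,R)
snap('wrist','w4');s=telemetry.read_state();print(s['position'],p,s['force'],s['moment'],s['opening'],s['time_s'])
a=[cv2.imread(f'pics/{n}.png')[60:260,156:356] for n in('w3','w4')]
cv2.imwrite('pics/w4b.png',cv2.resize(np.hstack(a),(800,400),interpolation=cv2.INTER_CUBIC))
E
```

```text
[ 0.51723568 -0.02345839  0.22252075] [ 0.51703727 -0.02350289  0.22304896] [ 3.84644172  0.22621102 -6.93390497] [ 0.31303008 -1.64131345  0.09882815] 0.006745846996519876 4.9
```

View pics/w4b.png

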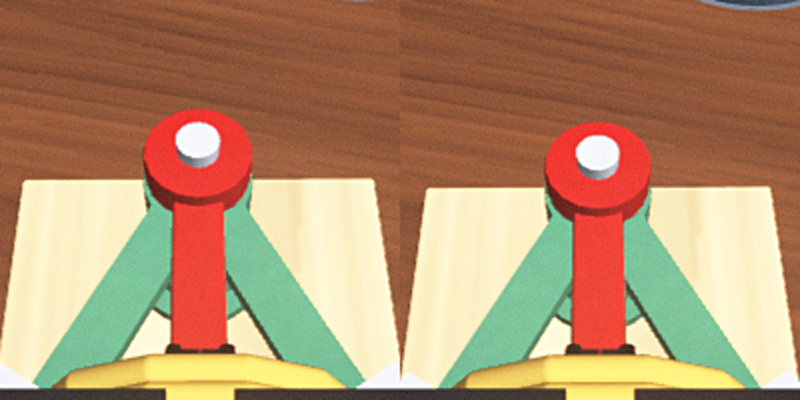

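```bash
python3 - <<'E'
from h import *
print(load()[0],pose(-.015,.223)[0])
rows([pose(-.015,.223,-.28*min(1,i/10)) for i in range(1,13)])
E
```

```text
[ 0.51703727 -0.02350289  0.22304896] [ 0.51700942 -0.02356498  0.223     ]
12
[[[0.0, -0.0038, 0.0001], [-0.02, 0.0, 0.019]], [[0.0001, -0.0076, 0.0002], [-0.04, 0.0, 0.039]], [[0.0003, -0.0114, 0.0004], [-0.059, 0.001, 0.059]], [[0.0006, -0.0151, 0.0007], [-0.079, 0.001, 0.079]], [[0.0009, -0.0189, 0.001], [-0.099, 0.001, 0.099]], [[0.0013, -0.0226, 0.0014], [-0.119, 0.001, 0.118]], [[0.0018, -0.0263, 0.0019], [-0.139, 0.001, 0.138]], [[0.0024, -0.03, 0.0024], [-0.158, 0.001, 0.158]], [[0.003, -0.0337, 0.0031], [-0.178, 0.001, 0.178]], [[0.0037, -0.0374, 0.0038], [-0.198, 0.001, 0.198]], [[0.0037, -0.0374, 0.0038], [-0.198, 0.001, 0.198]], [[0.0037, -0.0374, 0.0038], [-0.198, 0.001, 0.198]]]
```

servo_tool(targets=[[[0.0,0,0.0],[0,0,0]],[[0.0,-0.0038,0.0001],[-0.02,0.0,0.019]],[[0.0001,-0.0076,0.0002],[-0.04,0.0,0.039]],[[0.0003,-0.0114,0.0004],[-0.059,0.001,0.059]],[[0.0006,-0.0151,0.0007],[-0.079,0.001,0.079]],[[0.0009,-0.0189,0.001],[-0.099,0.001,0.099]],[[0.0013,-0.0226,0.0014],[-0.119,0.001,0.118]],[[0.0018,-0.0263,0.0019],[-0.139,0.001,0.138]],[[0.0024,-0.03,0.0024],[-0.158,0.001,0.158]],[[0.003,-0.0337,0.0031],[-0.178,0.001,0.178]],[[0.0037,-0.0374,0.0038],[-0.198,0.001,0.198]],[[0.0037,-0.0374,0.0038],[-0.198,0.001,0.198]]])

```text
time_s: 6.4
position: [0.5202, -0.0626, 0.2223]
tcp_rot: [[-0.706, 0.069, -0.705], [0.05, 0.998, 0.047], [0.706, -0.002, -0.708]]
force: [5.8, -1.1, -6.1]
opening: 0.003
```

```bash
python3 - <<'E'
from h import *
snap('wrist','w5');s=telemetry.read_state();print(s['position'],load()[0],s['force'],s['moment'],s['time_s'])
a=[cv2.imread(f'pics/{n}.png')[60:260,126:386] for n in('w4','w5')]
cv2.imwrite('pics/w5b.png',cv2.resize(np.hstack(a),(800,308),interpolation=cv2.INTER_CUBIC))
# red arm centre columns along rows, vs projected arm axis
hs=cv2.imread('pics/w5.png').astype(int);m=(hs[:,:,2]>170)&(hs[:,:,1]<90)&(hs[:,:,0]<80)
for v in range(150,240,10):
    u=np.where(m[v])[0]; print(v,u.min() if len(u) else 0,u.max() if len(u) else 0)
o,A,_=frame(-.28);print(proj('w5',o-.15*A+[0,0,.142]),proj('w5',o-.06*A+[0,0,.126]))
E
```

```text
[ 0.52022912 -0.0625211   0.22235306] [ 0.51977491 -0.0611777   0.22298463] [ 4.99588275 -1.63480467 -6.67995232] [-0.07082646 -1.75299873 -0.05781123] 6.45
150 232 280
160 242 278
170 244 268
180 244 267
190 244 267
200 243 268
210 243 268
220 243 268
230 243 268
[256.57897137 135.60176763] [257.05843699 231.60303258]
```

View pics/w5b.png

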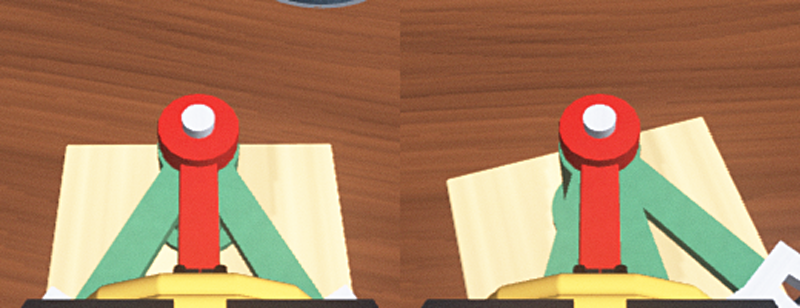

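servo_tool(targets=[[[-0.0025,0,0.0025],[0,0,0]],[[-0.005,0,0.005],[0,0,0]],[[-0.0075,0,0.0075],[0,0,0]],[[-0.01,0,0.01],[0,0,0]],[[-0.0125,0,0.0125],[0,0,0]],[[-0.015,0,0.015],[0,0,0]],[[-0.0175,0,0.0175],[0,0,0]],[[-0.0175,0,0.0175],[0,0,0]],[[-0.0175,0,0.0175],[0,0,0]]])

```text
time_s: 7.58
position: [0.5192, -0.0611, 0.1982]
tcp_rot: [[-0.704, 0.067, -0.707], [0.047, 0.998, 0.047], [0.709, -0.0, -0.706]]
force: [-0.6, 0.1, -0.0]
opening: 0.001
```

```bash
python3 - <<'E'
from h import *
p,R=load();p=p+R@[-.0175,0,.0175];save(p,R)
snap('wrist','w6');s=telemetry.read_state();print(s['position'],p,s['force'],s['moment'],s['time_s'])
a=[cv2.imread(f'pics/{n}.png')[60:260,126:386] for n in('w2','w6')]
cv2.imwrite('pics/w6b.png',cv2.resize(np.hstack(a),(800,308),interpolation=cv2.INTER_CUBIC))
o,A,_=frame(-.28)
print(proj('w6',o-.0065*A+[0,0,.247]),proj('w6',o-.0065*A+[0,0,.259]),proj('w6',o-.15*A+[0,0,.142]),proj('w6',o-.06*A+[0,0,.126]))
hs=cv2.imread('pics/w6.png').astype(int);m=(hs[:,:,2]>170)&(hs[:,:,1]<90)&(hs[:,:,0]<80)
for v in range(170,220,10):
    u=np.where(m[v])[0]; print(v,u.min(),u.max())
col=hs[:,256];print([(v,*col[v]) for v in range(205,250,3)])
E
```

```text
[ 0.51935411 -0.06108778  0.19812864] [ 0.51976345 -0.06118274  0.19823589] [ 0.57864101 -0.41101053 -0.7316941 ] [ 0.08613185 -0.40591964  0.00772099] 7.625
[254.54077253 231.35294095] [254.39999681 219.65907843] [255.08474319 120.32301787] [255.20764891 222.55523468]
170 241 267
180 241 267
190 241 267
200 241 267
210 240 268
[(205, np.int64(55), np.int64(65), np.int64(236)), (208, np.int64(58), np.int64(66), np.int64(237)), (211, np.int64(51), np.int64(64), np.int64(236)), (214, np.int64(54), np.int64(67), np.int64(235)), (217, np.int64(45), np.int64(58), np.int64(232)), (220, np.int64(50), np.int64(65), np.int64(235)), (223, np.int64(55), np.int64(66), np.int64(236)), (226, np.int64(53), np.int64(63), np.int64(234)), (229, np.int64(48), np.int64(62), np.int64(233)), (232, np.int64(48), np.int64(57), np.int64(233)), (235, np.int64(100), np.int64(209), np.int64(241)), (238, np.int64(119), np.int64(232), np.int64(252)), (241, np.int64(121), np.int64(238), np.int64(253)), (244, np.int64(122), np.int64(238), np.int64(253)), (247, np.int64(99), np.int64(210), np.int64(244))]
```

View pics/w6b.png

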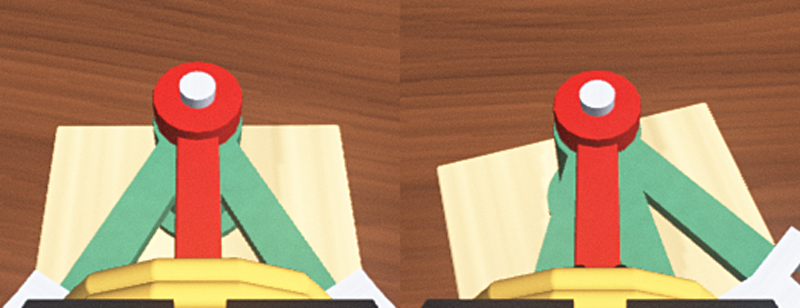

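servo_tool(targets=[[[-0.0014,0,0.0014],[0,0,0]],[[-0.0028,0,0.0028],[0,0,0]],[[-0.0028,0,-0.008],[0,0,0]],[[-0.0028,0,-0.02],[0,0,0]],[[-0.0028,0,-0.032],[0,0,0]],[[-0.0028,0,-0.045],[0,0,0]],[[-0.0028,0,-0.06],[0,0,0]],[[-0.0028,0,-0.08],[0,0,0]],[[-0.0028,0,-0.105],[0,0,0]],[[-0.0028,0,-0.13],[0,0,0]],[[-0.0028,0,-0.15],[0,0,0]],[[-0.0028,0,-0.15],[0,0,0]]])

```text
time_s: 9.12
position: [0.6288, -0.0685, 0.3028]
tcp_rot: [[-0.708, 0.066, -0.703], [0.048, 0.998, 0.046], [0.705, -0.001, -0.709]]
force: [-0.2, 0.4, 0.1]
opening: 0.006
```

```bash
python3 - <<'E'
from h import *
p,R=load();save(p+R@[-.0028,0,-.15],R)
snap('wrist','w7');snap('side','s7');s=telemetry.read_state();print(s['position'],load()[0],s['force'],s['time_s'])
o,A,_=frame(-.28)
for n,q in(('ring',o+[0,0,.207]),('hub',o-.15*A+[0,0,.142]),('arm',o-.06*A+[0,0,.126])):print(n,proj('w7',q),proj('s7',q))
hs=cv2.imread('pics/w7.png').astype(int);m=(hs[:,:,2]>170)&(hs[:,:,1]<90)&(hs[:,:,0]<80)
for v in range(110,200,10):
    u=np.where(m[v])[0]; print(v,u.min() if len(u) else 0,u.max() if len(u) else 0)
a=cv2.resize(cv2.imread('pics/w7.png')[60:300,106:406],(400,320),interpolation=cv2.INTER_CUBIC);b=cv2.resize(cv2.imread('pics/s7.png')[140:250,205:330],(400,320),interpolation=cv2.INTER_CUBIC)
cv2.imwrite('pics/w7b.png',np.hstack([a,b]))
E
```

```text
[ 0.62736742 -0.06823589  0.30145964] [ 0.6276179  -0.06835396  0.30227353] [-0.20461784 -0.58512232 -1.84473283] 9.225
ring [255.42991363 181.60914559] [259.97604865 163.70595579]
hub [255.46309885 105.30269133] [295.37402942 190.15813748]
arm [255.55804347 170.92426683] [273.45187955 184.28674223]
110 236 273
120 241 270
130 247 264
140 246 263
150 246 263
160 0 0
170 246 263
180 246 264
190 246 263
```

View pics/w7b.png

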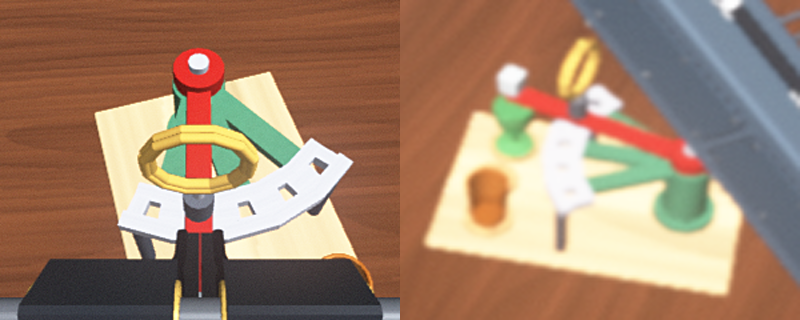

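```bash
python3 -c "
from h import *
print(order.hand_in())"
```

```text
the job is handed in; nothing more can be done
None
```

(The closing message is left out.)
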